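Gem counter: check a ring stone with a pen tester

ROBOT

A 6-joint arm with a two-finger parallel gripper is mounted at the origin on the work surface. World frame = base frame: x ahead of the robot, y to its left, z up, the work surface at z = 0. Lengths are in m, angles in rad, forces in N, time in s.
With the tool pointing down it reaches from about 0.35 to 1 m from the base axis. Payload 7.1 kg.
Tool frame: the origin (TCP) lies on the centre line of the jaws, within the pads' length; the fingertips stand 19 mm ahead of it and the grasp point (between the pads) is the TCP; z points along the fingers, y is the direction in which the jaws open and shut (so a half turn about z gives the same grasp; the last joint's range is limited). The gripper opens to 85 mm and grips with 20 to 120 N. Pads are 22 mm wide; open, the fingers measure 114 mm over their backs; the gripper's body (76 mm by 85 mm) begins 54 mm behind the grasp point. The pads swing forward as they close: fully open they stand 13 mm farther back than shut.
Start: joints at [1.152, 0.423, 1.63, -0, 1.089, -0.019], TCP at [0.243, 0.576, 0.25] pointing down, gripper open.
Joint ranges: [-3, 3], [-0.9, 2.11], [0.09, 2.58], [-1.31, 4.45], [0.11, 2.69], [-2.54, 2.54]. Speed limits (rad/s): [2.39, 2.39, 3.01, 3.14, 3.14, 3.14].

INTERFACE

Orientations are given as a rotation vector (axis times angle).
In Python, from plant import bot, get_image gives the robot as it stands. The module is installed in compiled form; this text tells all that it offers.
- The arm moves only by the tool servo_tool, never from a script. Its argument "plan" is a list of rows, each a list of 7 numbers: the shift along the tool's x, y, z in mm, then the turn, a rotation vector about the tool's x, y, z in rad, then the finger opening in mm, from 0 to 85.4. In form: [[tx, ty, tz, rx, ry, rz, jaw], ...]. A call has 1 to 5 rows; each row shifts and turns the commanded pose from where the row before left it, along the tool's axes as they then stand; what a row does not reach is not made up. A row lasts 1/8 s, in which the tool goes at most 62.5 mm and 10.7 degrees, less where a joint would pass 70% of its speed; a pose out of reach is approached as far as the arm can. A call with a gripper value outside its range is refused whole. The fingers move at their own pace and stop on an object; "grip_force" is the grip in N (left out, the last holds). Time passes only in rows, so rows that do not move let the fingers close. It gives the time, the measured TCP pose, the force and the opening at its end, in the units of the state.
- bot.read_state(): the state, without advancing time (a new reading comes with each control period).
- get_image(name): name is "scene" or "top" or "wrist"; returns a dict with "color" (420x560x3 uint8, red, green, blue), "intrinsics" (3x3 intrinsics, pixels), "position" and "orientation" of the camera in the world; the wrist camera has in their place "T_tool_cam" (4x4, takes a point from camera to tool coordinates, whose origin is the TCP and whose axes are the flange's). Camera axes: x right, y down, z forward; pixel columns grow to the right and rows downward; lengths in m; the calibration is good to about 2 mm. The wrist camera is an equidistant fisheye: a pixel r from the principal point sees the ray r / f radians off the axis. A picture is of the moment at which its call begins: read the wrist's pose just before it. There is no depth.
- bot.sign_off(): hands the job in, once; it reports no verdict.
The state is a dict: "time_s": time; "q": joint angles; "joint_velocities": joint speeds; "tau": joint torques, N m; "tcp_pos": TCP position; "eef_rot": TCP orientation; "wrist_force": force on the tool from outside, world axes, zero at the start; "moment": the same for the moment, N m; "gripper_width": opening from 0.0 (shut) to 1.0 (fully open).
Only numpy, scipy, OpenCV 4.12 (cv2) and the standard library are available. Lean on these libraries where they do the work, as an engineer would, in place of code of your own. Each camera call takes 0.05 s, during which the arm holds its last target. There are 200 camera calls.

TASK

Take the pen tester out of its desk stand and prove it first on the stand's flat reference disc: hold its probe on the disc for about a second, upright and pressed lightly, the sprung probe about half-way in. Then put the probe on the table (the flat top facet) of the stone in the ring held in the ball vise, near the facet's middle, with the tester square to the facet and the sprung probe again about half-way in, and finish while still holding it there for the reading. Do not shift the vise, never press the stone hard, and leave the other things on the counter where they are.

Things in the scene. Friction and masses are not known exactly. Their poses are not given: they have to be found in the camera images.
- tester: the pen tester (60 to 110 g), upright in the stand's socket, point down. Grey flat-sided handle 26 (its x) by 20 (its y: grip across this) by 95 long; black nose 34 long, diameter 15 tapering to 8; copper probe sticking 12 out of the nose. Origin on the axis where handle meets nose (shoulder); z up from probe to handle. Top 77 show above the tower; lift straight up 65 to clear it.
- tester_grip (a point): point on the tester's axis inside the handle where it is best gripped: 58 above the shoulder, 37 below the handle's top, 104 above the probe's point; axes as the tester's. In the stand it is 122 above the counter, 40 above the tower's top.
- probe (a joint): how far the tester's sprung copper probe is pushed into the nose: 0 = fully out (unloaded), 0.006 m = at its stop. The spring takes 0.6 N to start and 0.5 N for each further mm (2.1 N half-way in, 3.6 N at the stop).
- probe_point (a point): the rounded point of the copper probe (radius 1.6), on the tester's axis, 46 below the shoulder when the probe is fully out; axes as the tester's.
- stand: fixed black desk stand of the tester: base 66 (x) by 132 (y) by 12 thick; on it a square socket tower 46 x 46, its top 82 above the counter, its centre at y = +33 from the origin; the reference disc lies at y = -36. Origin at the centre of the underside.
- ref_disc: the tester's reference disc: plain copper disc, diameter 25, 6 thick, lying flat on the base of the desk stand beside the tower (69 from the tower's axis); fixed. Origin at the centre of its underside.
- disc_top (a point): centre of the reference disc's upper face, 18 above the counter; z points up, square to the face.
- vise: fixed base cup of the ball vise: black rubber, diameter 92, 24 high. Origin at the centre of the underside. A steel ball (diameter 70, centre 45 above the counter) sits in it, with a flat deck, two steel jaws and a gold ring clamped upright between them. The ball leans towards the vise's own -x.
- vise_head (a joint): lean of the vise's ball and of all that it carries, rad: 0 = upright, positive = leaning towards the vise's -x; it starts between 0.25 and 0.55 and stays by stiff friction: it is not to be moved.
- stone_table (a point): centre of the table of the amber cut stone in the ring (round, diameter 20, 12.5 deep): the flat round top facet of diameter 14, 78 from the ball's centre; z points out of the stone, square to the facet, and leans with the vise. The jaws' upper edges are 28 lower along this axis and reach 20 to either side.
- stone_box: bystander: small clear plastic box full of dark red stones, 70 x 70 x 28. Origin near the middle of its underside.
- tweezers: bystander: steel tweezers lying flat, 150 long, 12 wide, 8 high. Origin near the middle of its underside.
- loupe: bystander: folding steel loupe, open, 50 x 21 x 15. Origin near the middle of its underside.
- plate: bystander: white fluted paper plate, diameter 185, 13 high. Origin near the middle of its underside.
- pen: bystander: yellow pen with black point, 125 long, 11 thick, lying on the paper plate. Origin near the middle of its underside.
- calculator: bystander: grey calculator, 120 x 75 x 14. Origin near the middle of its underside.
- scale: bystander: black pocket scale with a square steel pan, 125 x 78 x 21. Origin near the middle of its underside.
- order_pad: bystander: pad of white order slips, 100 x 140 x 12. Origin near the middle of its underside.
Mind the look-alikes: they are no part of the job. Of the things shaped like the tester, the grey one is meant. Leave any purple look-alike of the stand alone.

How it is judged:
By the outcome, as a careful person would: the job done as asked, in the order asked, and still so for the second after the job is handed in, while the arm keeps its last pose, push and grip.
It also fails if it takes over 45 s, if anything falls off the work surface, if the arm or the gripper's body presses on something with over 40 N, if the wrist force passes 120 N, or if a joint passes its speed limit or range.

## Working session

There is one attempt and no reset: what is moved stays moved. The work goes in short steps, Python scripts to look and compute and a tool call to move; the robot and the scene stay as the last step left them, time stands still between calls to the robot, and variables do not carry over. Pictures are saved under pics/ and viewed, about 8 in all and at most 12, crops included, and the job is handed in when it is done.

Besides the shell and the picture viewer there is one more tool, called after "Request:" by a JSON object that holds its "api" and its "payload". servo_tool: Moves the arm, as the interface text tells. Its arguments: {"type":"object","properties":{"plan":{"type":"array","items":{"type":"array","items":{"type":"number"}}},"grip_force":{"type":"number"}},"required":["plan"]}

```bash
mkdir -p pics; cat > h.py <<'E'
import numpy as np, cv2
from scipy.spatial.transform import Rotation as R
from plant import bot, get_image
def rot(o):
    o=np.array(o,float)
    return o if o.shape==(3,3) else (R.from_rotvec(o).as_matrix() if o.size==3 else R.from_quat(o).as_matrix())
def save(n,im): cv2.imwrite(f'pics/{n}.png',im[...,::-1])
E
python3 - <<'E'
from h import *
import pickle
s=bot.read_state(); print({k:np.round(v,3) for k,v in s.items()})
c={}
for n in('scene','top','wrist'):
    d=get_image(n); c[n]=d; save(n,d['color']); print(n,{k:np.round(v,4).tolist() for k,v in d.items() if k!='color'})
pickle.dump(c,open('c.pkl','wb'))
E
```

```text
{'time_s': np.float64(0.0), 'q': array([ 1.152,  0.424,  1.631,  0.   ,  1.089, -0.019]), 'joint_velocities': array([-0.002,  0.   ,  0.   ,  0.   , -0.001,  0.   ]), 'tau': array([-1.0000e-03, -5.5739e+01, -2.8174e+01, -0.0000e+00,  7.0000e-03,
       -0.0000e+00]), 'tcp_pos': array([0.243, 0.575, 0.25 ]), 'eef_rot': array([-6.240e-01, -3.079e+00,  2.000e-03]), 'wrist_force': array([-0.094, -0.641, -0.319]), 'moment': array([-0.009,  0.012, -0.008]), 'gripper_width': np.float64(1.002)}
scene {'intrinsics': [[458.0113, 0.0, 284.9308], [0.0, 458.0113, 202.8041], [0.0, 0.0, 1.0]], 'position': [1.0691, 0.7562, 0.8121], 'orientation': [-0.8072, -2.4173, 1.2224]}
top {'intrinsics': [[401.4356, 0.0, 273.2692], [0.0, 401.4356, 206.6776], [0.0, 0.0, 1.0]], 'position': [0.2981, -0.0163, 1.384], 'orientation': [-2.119, 2.1816, -0.1102]}
wrist {'intrinsics': [[325.1923, 0.0, 282.5029], [0.0, 325.1923, 210.0818], [0.0, 0.0, 1.0]], 'T_tool_cam': [[0.0015, -0.9504, -0.311, 0.0806], [1.0, 0.0017, -0.0006, 0.0007], [0.0011, -0.311, 0.9504, -0.123], [0.0, 0.0, 0.0, 1.0]]}
```

View pics/scene.png

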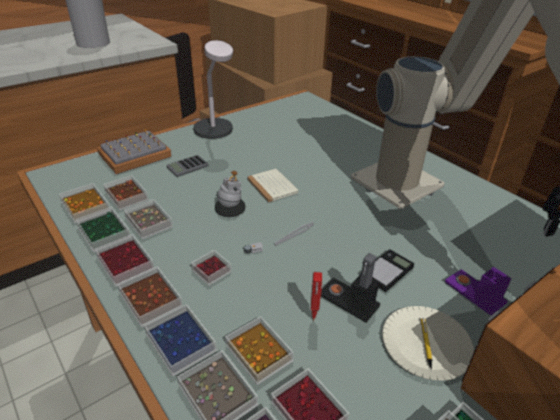

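View pics/top.png

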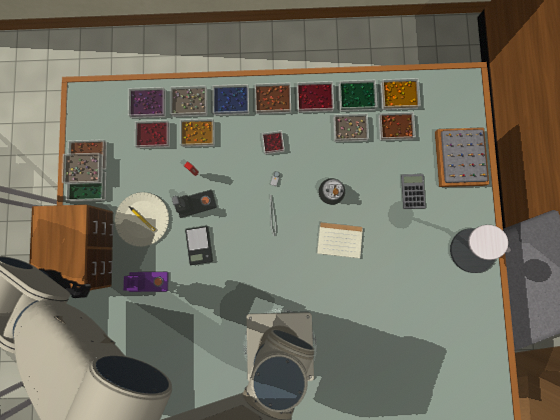

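The scene view shows the black stand with the grey tester at about (367,270) and its disc at (337,289). The vise with the amber stone is at (232,190). Look-alikes are the red pen tester at scene (316,295), the purple stand at (480,288) and the yellow pen at (427,340). I choose the grey one in the black stand and check it in one close crop.

```bash
python3 - <<'E'
from h import *
import pickle
c=pickle.load(open('c.pkl','rb'))
def crop(n,x,y,w,h,k): return cv2.resize(c[n]['color'][y:y+h,x:x+w],None,fx=k,fy=k,interpolation=cv2.INTER_CUBIC)
a=np.hstack([crop('scene',310,240,80,60,5),crop('scene',200,160,80,60,5)])
b=np.hstack([crop('top',155,170,80,60,5),crop('top',295,160,80,60,5)])
im=np.vstack([a,b])
save('crop',im)
E
```

```text
(no output)
```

View pics/crop.png

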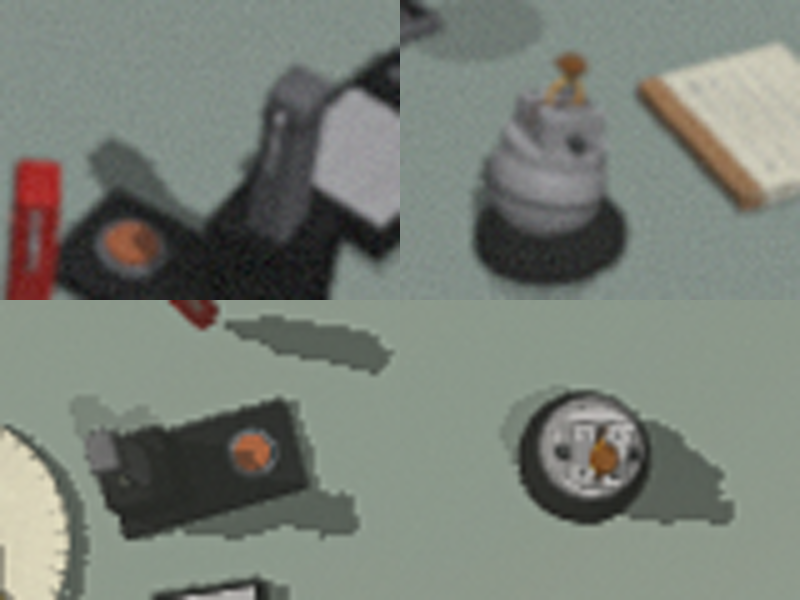

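The crop confirms the grey handle in the black stand's tower, with a copper disc beside it. The amber stone stands on the vise and leans. Next: triangulation.

```bash
cat >> h.py <<'E'
def ray(d,uv):
    K=d['intrinsics']; v=rot(d['orientation'])@np.linalg.solve(K,[*uv,1]); return np.array(d['position']),v/np.linalg.norm(v)
def tri(rs):
    A=sum(np.eye(3)-np.outer(v,v) for p,v in rs); b=sum((np.eye(3)-np.outer(v,v))@p for p,v in rs); X=np.linalg.solve(A,b)
    return X,[np.linalg.norm((np.eye(3)-np.outer(v,v))@(X-p)) for p,v in rs]
def atz(r,z): p,v=r; return p+v*(z-p[2])/v[2]
E
python3 - <<'E'
from h import *
import pickle
c=pickle.load(open('c.pkl','rb')); S,T=c['scene'],c['top']
for n,s,t,z in [('disc',(336.2,289),(205.6,200.4),.018),('testertop',(369.6,256),(175.4,200),.159),('stone',(234,172.4),(335.6,191.4),.116),('cup',(230.5,207),(332,191.4),.024)]:
    X,e=tri([ray(S,s),ray(T,t)]); print(n,X.round(4),np.round(e,4),'S@z',atz(ray(S,s),z).round(4),'T@z',atz(ray(T,t),z).round(4))
for p in [(126,538),(308,488),(290,398)]: print('base corner',atz(ray(T,(p[0]/5+155,(p[1]-300)/5+170)),.012).round(4))
E
```

```text
disc [0.4936 0.2401 0.0132] [0.0003 0.0003] S@z [0.4968 0.2434 0.018 ] T@z [0.4931 0.239  0.018 ]
testertop [0.477  0.3066 0.1589] [0.0002 0.0002] S@z [0.4769 0.3068 0.159 ] T@z [0.4771 0.3064 0.159 ]
stone [ 0.4957 -0.1955  0.1167] [0.0007 0.0007] S@z [ 0.4955 -0.1971  0.116 ] T@z [ 0.4953 -0.1952  0.116 ]
cup [ 0.5131 -0.1986  0.0007] [0.0006 0.0006] S@z [ 0.5288 -0.1706  0.024 ] T@z [ 0.51   -0.1959  0.024 ]
base corner [0.4368 0.3284 0.012 ]
base corner [0.4677 0.2022 0.012 ]
base corner [0.531 0.214 0.012]
```

```bash
cat >> h.py <<'E'
def pose():
    s=bot.read_state(); return np.array(s['tcp_pos']),rot(s['eef_rot']),s
def frame(z,y):
    z=np.array(z,float)/np.linalg.norm(z); y=np.array(y,float); y-=z*(y@z); y/=np.linalg.norm(y); return np.c_[np.cross(y,z),y,z]
def plan(pos,Rt,n,p=None,Rc=None):
    """rows from the pose to (pos,Rt); straight, even"""
    if p is None: p,Rc,_=pose()
    w=R.from_matrix(Rc.T@Rt).as_rotvec()/n; d=(np.array(pos)-p)/n; out=[]
    for i in range(n):
        Ri=Rc@R.from_rotvec(w*i).as_matrix(); out.append([*np.round(Ri.T@d*1e3,1),*np.round(w,4)])
    print(np.linalg.norm(d)*1e3,'mm',np.degrees(np.linalg.norm(w)),'deg'); [print([float(a) for a in o]) for o in out]
E
python3 - <<'E'
from h import *
p,Rc,s=pose(); print(Rc.round(3))
y=np.array([-.245,.969,0])
if y@Rc[:,1]<0:y=-y
Rt=frame([0,0,-1],y); print(Rt.round(3))
plan([.477,.3066,.25],Rt,8)
E
```

```text
[[-0.921  0.389 -0.001]
 [ 0.389  0.921 -0.001]
 [ 0.    -0.001 -1.   ]]
[[-0.969 -0.245  0.   ]
 [-0.245  0.969  0.   ]
 [-0.     0.    -1.   ]]
44.534003689251385 mm 4.637215555172212 deg
[-40.0, -19.6, -0.0, -0.0001, -0.0001, -0.0809]
[-38.3, -22.7, -0.0, -0.0001, -0.0001, -0.0809]
[-36.3, -25.8, -0.0, -0.0001, -0.0001, -0.0809]
[-34.1, -28.6, -0.0, -0.0001, -0.0001, -0.0809]
[-31.7, -31.3, -0.0, -0.0001, -0.0001, -0.0809]
[-29.1, -33.7, -0.0, -0.0001, -0.0001, -0.0809]
[-26.3, -36.0, -0.0, -0.0001, -0.0001, -0.0809]
[-23.3, -38.0, -0.0, -0.0001, -0.0001, -0.0809]
```

Request:
{"api": "servo_tool", "payload": {"plan": [[-40, -20, 0, 0, 0, -0.081, 85], [-38, -23, 0, 0, 0, -0.081, 85], [-36, -26, 0, 0, 0, -0.081, 85], [-34, -28, 0, 0, 0, -0.081, 85]]}}

```text
time_s: 0.65
tcp_pos: [0.3599, 0.44, 0.2501]
eef_rot: [-0.114, -3.139, 0.001]
wrist_force: [0.8, -0.2, -0.3]
gripper_width: 0.991
```

Request:
{"api": "servo_tool", "payload": {"plan": [[-32, -31, 0, 0, 0, -0.081, 85], [-29, -34, 0, 0, 0, -0.081, 85], [-26, -36, 0, 0, 0, -0.081, 85], [-23, -38, 0, 0, 0, -0.081, 85], [0, 0, 0, 0, 0, 0, 85]]}}

```text
time_s: 1.27
tcp_pos: [0.4775, 0.3048, 0.2501]
eef_rot: [0.384, -3.118, 0.001]
wrist_force: [-0.5, -0.6, 0.1]
gripper_width: 0.995
```

```bash
cat >> h.py <<'E'
def wray(d,uv,p,Rc):
    K=d['intrinsics'];T=np.array(d['T_tool_cam']); x=np.array([uv[0]-K[0,2],uv[1]-K[1,2]]);r=np.linalg.norm(x);th=r/K[0,0]
    v=np.array([*(x/max(r,1e-9)*np.sin(th)),np.cos(th)]); return p+Rc@T[:3,3],Rc@T[:3,:3]@v
def wproj(d,X,p,Rc):
    K=d['intrinsics'];T=np.array(d['T_tool_cam']); X=np.atleast_2d(X); c=((X-p)@Rc-T[:3,3])@T[:3,:3]
    th=np.arctan2(np.linalg.norm(c[:,:2],axis=1),c[:,2]); u=c[:,:2]/np.linalg.norm(c[:,:2],axis=1)[:,None]
    return u*(th*K[0,0])[:,None]+K[:2,2]
E
python3 - <<'E'
from h import *
import pickle
p,Rc,s=pose(); print(p.round(4),Rc.round(3),s['wrist_force'])
d=get_image('wrist'); pickle.dump((d,p,Rc),open('w1.pkl','wb'))
im=d['color'].copy()
y=np.array([-.245,.969,0]);x=np.array([.969,.245,0]);o=np.array([.477,.3066,.159])
P=[o+a*x*.013+b*y*.01 for a,b in((1,1),(1,-1),(-1,-1),(-1,1))]
dc=np.array([.4938,.2398,.018]); P+= [dc]
q=wproj(d,P,p,Rc); print(q.round(1))
cx,cy=q.mean(0).astype(int); print(cx,cy)
x0=max(0,cx-110);y0=max(0,cy-110);print(x0,y0)
cr=cv2.resize(im[y0:y0+200,x0:x0+260],None,fx=3,fy=3,interpolation=cv2.INTER_CUBIC)
for a in q: cv2.circle(cr,tuple(int(v) for v in (a-[x0,y0])*3),2,(0,255,0),-1)
save('w1',cr)
E
```

```text
[0.4775 0.3048 0.2501] [[-0.97  -0.242  0.   ]
 [-0.242  0.97  -0.   ]
 [ 0.    -0.    -1.   ]] [-0.48539061 -0.58476143  0.13971989]
[[297.8 240.6]
 [270.  240.7]
 [269.4 206.1]
 [298.4 206. ]
 [222.6 179.8]]
271 214
161 104
```

View pics/w1.png

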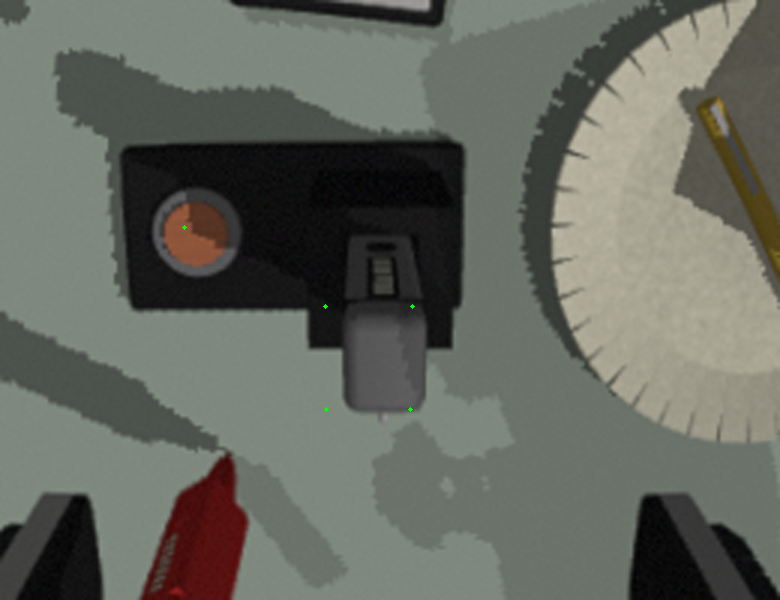

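The wrist view shows the handle top centred at crop (385,357) and its sides parallel to the camera. It is about 5 mm along tool +y from the jaws' plane. Next I centre on it, descend and close.

Request:
{"api": "servo_tool", "payload": {"plan": [[0, 5.3, 30, 0, 0, 0, 85], [0, 0, 35, 0, 0, 0, 85], [0, 0, 35, 0, 0, 0, 85], [0, 0, 28, 0, 0, 0, 60], [0, 0, 0, 0, 0, 0, 40]]}}

```text
time_s: 1.95
tcp_pos: [0.4725, 0.312, 0.1203]
eef_rot: [0.389, -3.113, 0.003]
wrist_force: [-0.3, -0.2, 0.6]
gripper_width: 0.597
```

```bash
python3 - <<'E'
from h import *
import pickle
p,Rc,s=pose(); print(p.round(4),s['gripper_width'],s['wrist_force'])
d=get_image('wrist'); pickle.dump((d,p,Rc),open('w2.pkl','wb'))
save('w2',cv2.resize(d['color'][150:400,130:440],None,fx=2.4,fy=2.4,interpolation=cv2.INTER_CUBIC))
E
```

```text
[0.4725 0.312  0.1203] 0.5969248784542356 [-0.28049475 -0.16366138  0.64440695]
```

View pics/w2.png

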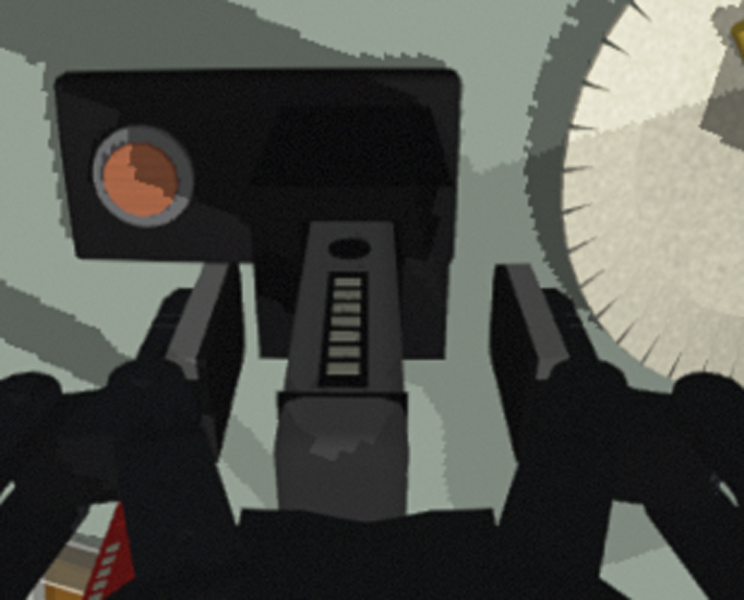

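The handle is centred at crop column 342 and the fingers at 366, so I overshot by about 3 mm in tool x and y. The measured TCP agrees. I correct that, then close.

Request:
{"api": "servo_tool", "payload": {"plan": [[-3, -3, -1.5, 0, 0, 0, 40], [0, 0, 0, 0, 0, 0, 40]]}}

```text
time_s: 2.25
tcp_pos: [0.4794, 0.3103, 0.1254]
eef_rot: [-0.388, 3.115, 0.002]
wrist_force: [0.3, -0.8, -0.0]
gripper_width: 0.463
```

```bash
python3 - <<'E'
from h import *
p,Rc,s=pose(); print(p.round(4),s['gripper_width'],s['wrist_force'],Rc.round(3))
d=get_image('wrist')
g=cv2.cvtColor(d['color'],cv2.COLOR_RGB2GRAY)
import pickle
pickle.dump((d,p,Rc),open('w3.pkl','wb'))
# handle edges: reddish-neutral columns around row of the near face
for r in (300,): print(g[r,225:345:2].tolist())
for v in (300,): pass
print(wproj(d,[Rc@np.array([0,yy,0])+p for yy in(-.01,0,.01)],p,Rc).round(1))
E
```

```text
[0.4794 0.3103 0.1254] 0.4630890449280942 [ 0.29525762 -0.81739452 -0.02322826] [[-0.969 -0.245  0.002]
 [-0.245  0.969  0.002]
 [-0.003  0.001 -1.   ]]
[74, 24, 26, 16, 16, 13, 15, 11, 37, 149, 155, 155, 155, 156, 151, 34, 47, 49, 50, 50, 49, 49, 48, 50, 51, 49, 49, 51, 51, 50, 50, 49, 48, 44, 42, 45, 43, 45, 46, 43, 43, 20, 117, 132, 132, 132, 131, 131, 131, 77, 15, 14, 13, 15, 13, 14, 17, 60, 76, 74]
[[257.9 294.7]
 [280.3 294.9]
 [302.6 294.8]]
```

Request:
{"api": "servo_tool", "payload": {"plan": [[0, 0, 0, 0, 0, 0, 38]]}}

```text
time_s: 2.42
tcp_pos: [0.4786, 0.3099, 0.1245]
eef_rot: [-0.388, 3.116, 0.001]
wrist_force: [0.3, 0.2, -0.4]
gripper_width: 0.449
```

Request:
{"api": "servo_tool", "payload": {"plan": [[0, 0, 0, 0, 0, 0, 36]]}}

```text
time_s: 2.55
tcp_pos: [0.4784, 0.3098, 0.1241]
eef_rot: [-0.389, 3.117, 0.0]
wrist_force: [0.8, 0.6, -0.3]
gripper_width: 0.42
```

Request:
{"api": "servo_tool", "payload": {"plan": [[0, 0, 0, 0, 0, 0, 28], [0, 0, 0, 0, 0, 0, 15], [0, 0, 0, 0, 0, 0, 10], [0, 0, 0, 0, 0, 0, 10], [0, 0, 0, 0, 0, 0, 10]], "grip_force": 50}}

```text
time_s: 3.18
tcp_pos: [0.4784, 0.3097, 0.1239]
eef_rot: [-0.389, 3.117, -0.0]
wrist_force: [0.1, -0.9, 3.7]
gripper_width: 0.219
```

Request:
{"api": "servo_tool", "payload": {"plan": [[0, 0, 0, 0, 0, 0, 10], [0, 0, -8, 0, 0, 0, 10], [0, 0, -12, 0, 0, 0, 10], [0, 0, -15, 0, 0, 0, 10], [0, 0, -15, 0, 0, 0, 10]]}}

```text
time_s: 3.8
tcp_pos: [0.4785, 0.3099, 0.1752]
eef_rot: [-0.389, 3.117, 0.001]
wrist_force: [0.0, 0.5, -0.1]
gripper_width: 0.229
```

Request:
{"api": "servo_tool", "payload": {"plan": [[0, 0, -15, 0, 0, 0, 10], [0, 0, -12, 0, 0, 0, 10], [0, 0, -8, 0, 0, 0, 10], [0, 0, 0, 0, 0, 0, 10], [0, 0, 0, 0, 0, 0, 10]]}}

```text
time_s: 4.42
tcp_pos: [0.4781, 0.3096, 0.2084]
eef_rot: [0.389, -3.117, 0.001]
wrist_force: [0.2, -0.1, -1.1]
gripper_width: 0.225
```

Request:
{"api": "servo_tool", "payload": {"plan": [[0, 0, 0, 0, 0, 0, 10], [0, 0, 0, 0, 0, 0, 10]]}}

```text
time_s: 4.68
tcp_pos: [0.4782, 0.3097, 0.2084]
eef_rot: [0.389, -3.117, 0.0]
wrist_force: [-0.9, 0.7, -1.4]
gripper_width: 0.226
```

```bash
python3 - <<'E'
from h import *
import pickle
p,Rc,s=pose(); print(p.round(4))
d=get_image('wrist'); pickle.dump((d,p,Rc),open('w4.pkl','wb'))
q=wproj(d,[p+Rc@np.array(t) for t in ((.0017,0,.106),(.0147,-.01,.048),(.0147,.01,.048))]+[[.4932,.2415,.018]],p,Rc); print(q.round(1))
x0,y0=200,160
cr=cv2.resize(d['color'][y0:y0+130,x0:x0+170],None,fx=4.5,fy=4.5,interpolation=cv2.INTER_CUBIC)
save('w4',cr)
E
```

```text
[0.4782 0.3097 0.2084]
[[281.3 214.5]
 [263.1 226. ]
 [298.6 226. ]
 [212.5 186.9]]
```

View pics/w4.png

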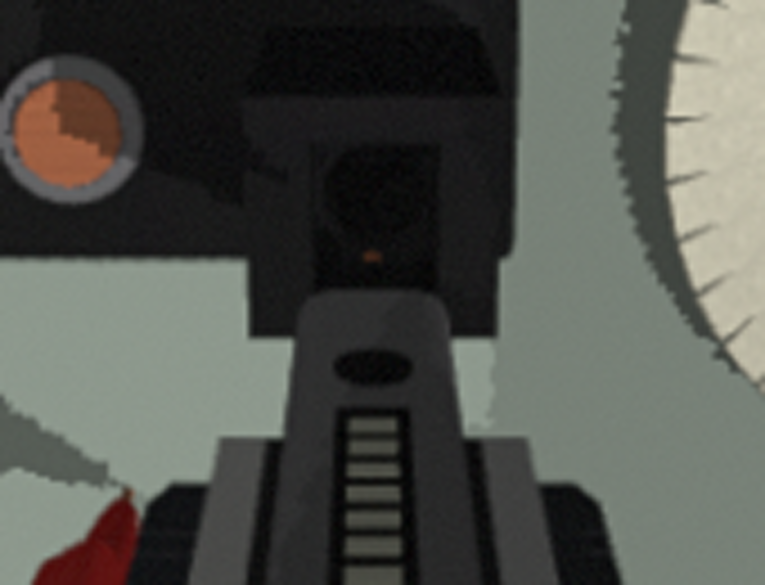

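The probe tip is at crop (372,251) → (282.7,215.8) and the copper disc's centre at crop (68,132) → (215.1,189.3).

```bash
python3 - <<'E'
from h import *
import pickle
d,p,Rc=pickle.load(open('w4.pkl','rb'))
D=atz(wray(d,(215.1,189.3),p,Rc),.018); print('disc',D)
o,v=wray(d,(282.7,215.8),p,Rc); ol=Rc.T@(o-p);vl=Rc.T@v; tl=ol+vl*(.106-ol[2])/vl[2]; print('tip tool',tl)
tip=p+Rc@tl
sh=D-tip; print('world shift',sh,'tool',Rc.T@sh, 'dist horizontal from stand tester pos', np.linalg.norm((D-[.4767,.3098,0])[:2]))
# tower wall clearance
E
```

```text
disc [0.4949676  0.24463392 0.018     ]
tip tool [0.00071134 0.00107477 0.106     ]
world shift [ 0.01781268 -0.06586961 -0.08439634] tool [-0.00114542 -0.06820771  0.08441111] dist horizontal from stand tester pos 0.06767808245187297
```

Request:
{"api": "servo_tool", "payload": {"plan": [[0, -14, 0, 0, 0, 0, 10], [0, -21, 0, 0, 0, 0, 10], [-0.5, -20, 0, 0, 0, 0, 10], [0, -13.6, 10, 0, 0, 0, 10], [0, 0, 18, 0, 0, 0, 10]]}}

```text
time_s: 5.35
tcp_pos: [0.4963, 0.2422, 0.1803]
eef_rot: [-0.385, 3.117, 0.001]
wrist_force: [1.8, -0.8, -0.7]
gripper_width: 0.225
```

Request:
{"api": "servo_tool", "payload": {"plan": [[0, 0, 20, 0, 0, 0, 10], [0, 0, 16, 0, 0, 0, 10], [0, 0, 10, 0, 0, 0, 10], [0, 0, 0, 0, 0, 0, 10], [0, 0, 0, 0, 0, 0, 10]]}}

```text
time_s: 5.98
tcp_pos: [0.496, 0.2437, 0.1352]
eef_rot: [-0.389, 3.117, 0.0]
wrist_force: [-0.4, -0.3, -0.3]
gripper_width: 0.231
```

```bash
python3 - <<'E'
from h import *
p,Rc,s=pose(); print(p.round(4),s['wrist_force'].round(2))
t0=p+Rc@[.0007,.0011,.106]; print('tip',t0)
print('delta tool from lift pose',(Rc.T@(p-[.4782,.3097,.2084])*1e3).round(1), Rc[:,2])
E
```

```text
[0.496  0.2437 0.1352] [-0.4  -0.28 -0.33]
tip [0.49513656 0.24461182 0.02920171]
delta tool from lift pose [ -1.  -68.4  73.2] [ 7.06284665e-04  3.52799021e-04 -9.99999688e-01]
```

Request:
{"api": "servo_tool", "payload": {"plan": [[0, 0, 6, 0, 0, 0, 10], [0, 0, 4.2, 0, 0, 0, 10], [0, 0, 0, 0, 0, 0, 10], [0, 0, 0, 0, 0, 0, 10]]}}

```text
time_s: 6.48
tcp_pos: [0.4957, 0.2434, 0.1247]
eef_rot: [-0.389, 3.117, 0.0]
wrist_force: [-0.7, 0.2, -0.4]
gripper_width: 0.227
```

Request:
{"api": "servo_tool", "payload": {"plan": [[0, 0, 1.5, 0, 0, 0, 10], [0, 0, 1.5, 0, 0, 0, 10], [0, 0, 0, 0, 0, 0, 10], [0, 0, 0, 0, 0, 0, 10]]}}

```text
time_s: 6.98
tcp_pos: [0.4958, 0.2435, 0.1217]
eef_rot: [-0.389, 3.117, 0.0]
wrist_force: [-0.1, 0.7, 0.1]
gripper_width: 0.229
```

```bash
python3 - <<'E'
from h import *
p,Rc,s=pose(); f=[s['wrist_force']]
import pickle
for i in range(4):
    d=get_image('wrist'); f.append(bot.read_state()['wrist_force'])
print(p.round(4),np.mean(f,0).round(2),np.array(f)[:,2].round(2))
tip=p+Rc@[.0007,.0011,.106]; print(tip)
pickle.dump((d,p,Rc),open('w5.pkl','wb'))
save('w5',cv2.resize(d['color'][180:280,220:340],None,fx=6,fy=6,interpolation=cv2.INTER_CUBIC))
E
```

```text
[0.4958 0.2435 0.1217] [0.33 0.21 0.47] [0.12 0.29 0.29 0.72 0.95]
[0.49490125 0.2443903  0.01574081]
```

View pics/w5.png

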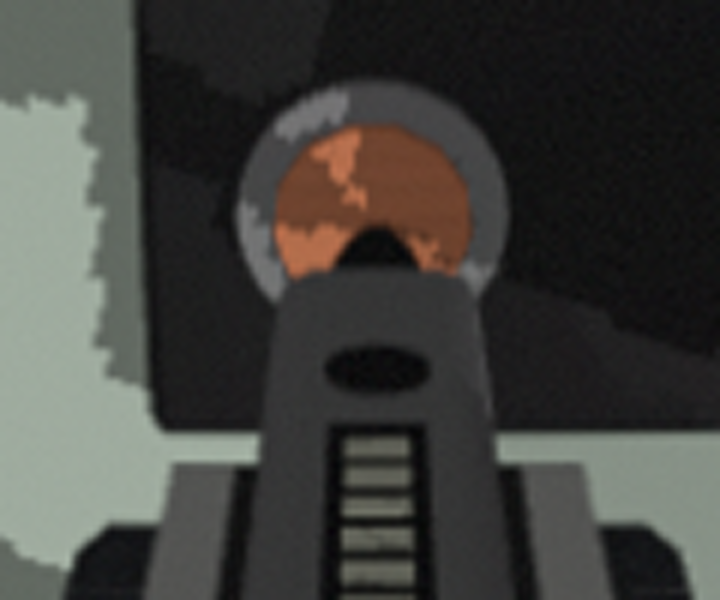

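The nose stands over the copper, close to the disc's middle. The force is about 1.2 N above the air value, so the probe is between 1 and 2.3 mm in. I press a little more, then hold and average.

Request:
{"api": "servo_tool", "payload": {"plan": [[0, 0, 0.9, 0, 0, 0, 10], [0, 0, 0, 0, 0, 0, 10], [0, 0, 0, 0, 0, 0, 10]]}}

```text
time_s: 7.55
tcp_pos: [0.4958, 0.2434, 0.1208]
eef_rot: [-0.389, 3.117, 0.0]
wrist_force: [0.0, -0.7, 0.6]
gripper_width: 0.231
```

```bash
cat >> h.py <<'E'
def avg(n=16):
    f=[];P=[]
    for i in range(n):
        get_image('wrist'); s=bot.read_state(); f.append(s['wrist_force']);P.append(s['tcp_pos'])
    f=np.array(f); print('t',s['time_s'],'F',f.mean(0).round(2),'+-',(f.std(0)/n**.5).round(2),'p',np.mean(P,0).round(4)); return f.mean(0),np.mean(P,0)
E
python3 -c "
from h import *
avg(20)"
```

```text
t 8.55 F [0.96 0.24 0.91] +- [0.11 0.12 0.11] p [0.4957 0.2434 0.1207]
```

Request:
{"api": "servo_tool", "payload": {"plan": [[0, 0, -4, 0, 0, 0, 10], [0, 0, -4, 0, 0, 0, 10], [0, 0, 0, 0, 0, 0, 10], [0, 0, 0, 0, 0, 0, 10], [0, 0, 0, 0, 0, 0, 10]]}}

```text
time_s: 9.18
tcp_pos: [0.4955, 0.2433, 0.1286]
eef_rot: [0.389, -3.117, 0.0]
wrist_force: [0.5, -0.5, -1.5]
gripper_width: 0.227
```

```bash
python3 -c "
from h import *
avg(20)"
```

```text
t 10.175 F [-0.16 -0.   -1.03] +- [0.11 0.13 0.1 ] p [0.4956 0.2434 0.1287]
```

The disc is proven: about 1.94 N net, roughly 2.7 mm in, held for over a second. Now over to the vise.

```bash
python3 - <<'E'
from h import *
p,Rc,s=pose()
Rt=frame([0,0,-1],[0,1,0]); plan([.546,-.195,.26],Rt,10,p+[0,0,.1313],Rc)
E
```

```text
44.12493569636748 mm 1.4217708411995742 deg
[5.9, -43.7, 0.0, 0.0, -0.0, 0.0248]
[4.8, -43.9, 0.0, 0.0, -0.0, 0.0248]
[3.7, -44.0, 0.0, 0.0, -0.0, 0.0248]
[2.6, -44.0, 0.0, 0.0, -0.0, 0.0248]
[1.5, -44.1, 0.0, 0.0, -0.0, 0.0248]
[0.4, -44.1, 0.0, 0.0, -0.0, 0.0248]
[-0.7, -44.1, 0.0, 0.0, -0.0, 0.0248]
[-1.8, -44.1, 0.0, 0.0, -0.0, 0.0248]
[-2.9, -44.0, 0.0, 0.0, -0.0, 0.0248]
[-3.9, -43.9, 0.0, 0.0, -0.0, 0.0248]
```

Request:
{"api": "servo_tool", "payload": {"plan": [[0, 0, -25, 0, 0, 0, 10], [0, 0, -40, 0, 0, 0, 10], [0, 0, -40, 0, 0, 0, 10], [6, -30, -26, 0, 0, 0.025, 10], [5, -44, 0, 0, 0, 0.025, 10]]}}

```text
time_s: 10.8
tcp_pos: [0.5034, 0.1691, 0.2623]
eef_rot: [-0.312, 3.121, 0.002]
wrist_force: [0.1, -0.7, -1.6]
gripper_width: 0.229
```

Request:
{"api": "servo_tool", "payload": {"plan": [[4, -44, 0, 0, 0, 0.025, 10], [3, -44, 0, 0, 0, 0.025, 10], [1, -44, 0, 0, 0, 0.025, 10], [0, -44, 0, 0, 0, 0.025, 10], [0, -44, 0, 0, 0, 0.025, 10]]}}

```text
time_s: 11.42
tcp_pos: [0.5267, -0.0515, 0.2598]
eef_rot: [-0.114, 3.139, 0.0]
wrist_force: [0.8, 0.2, -0.9]
gripper_width: 0.23
```

Request:
{"api": "servo_tool", "payload": {"plan": [[-2, -44, 0, 0, 0, 0.025, 10], [-3, -44, 0, 0, 0, 0.025, 10], [-4, -44, 0, 0, 0, 0.023, 10], [0, -14, 0, 0, 0, 0, 10], [0, 0, 0, 0, 0, 0, 10]]}}

```text
time_s: 12.05
tcp_pos: [0.5417, -0.1958, 0.2595]
eef_rot: [-0.002, -3.141, -0.001]
wrist_force: [-1.0, 0.3, -1.7]
gripper_width: 0.227
```

Request:
{"api": "servo_tool", "payload": {"plan": [[0, 0, 0, 0, 0, 0, 10], [0, 0, 0, 0, 0, 0, 10]]}}

```text
time_s: 12.3
tcp_pos: [0.542, -0.1943, 0.2598]
eef_rot: [0.003, -3.141, -0.0]
wrist_force: [0.1, 0.1, -2.0]
gripper_width: 0.228
```

```bash
python3 - <<'E'
from h import *
import pickle
p,Rc,s=pose(); print(p.round(4),Rc.round(3))
d=get_image('wrist'); pickle.dump((d,p,Rc),open('w6.pkl','wb'))
q=wproj(d,[[.4957,-.1955,.1167],[.511,-.196,.024],p+Rc@[.0007,.0011,.1056]],p,Rc); print(q.round(1))
x0,y0=int(q[0][0]-80),max(0,int(q[0][1]-60)); print(x0,y0)
save('w6',cv2.resize(d['color'][y0:y0+120,x0:x0+160],None,fx=5,fy=5,interpolation=cv2.INTER_CUBIC))
E
```

```text
[ 0.542  -0.1943  0.2598] [[-1.    -0.002 -0.   ]
 [-0.002  1.     0.   ]
 [ 0.     0.    -1.   ]]
[[280.2 148.6]
 [280.4 151.7]
 [282.9 216.2]]
200 88
```

View pics/w6.png

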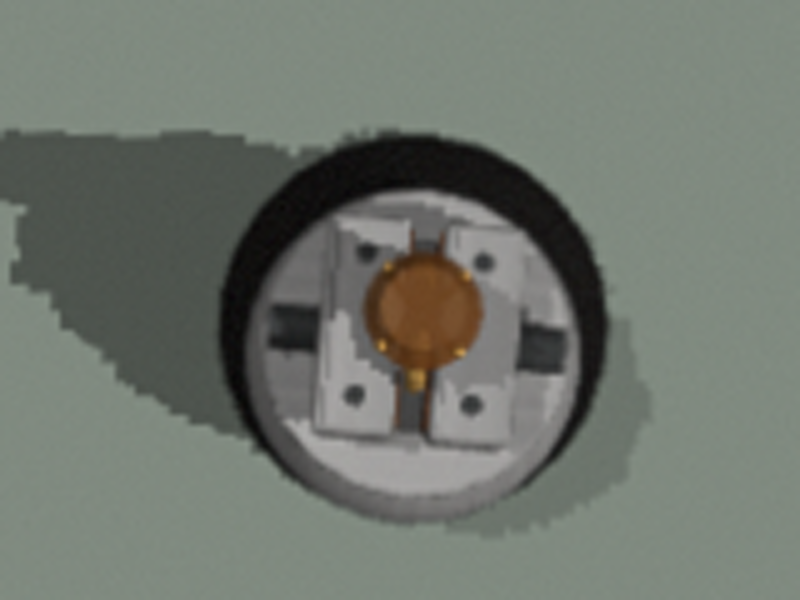

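The stone is round at crop (423,312) → (284.6,150.4). The cup's silhouette is centred at about (413,330) → (282.6,154), and the jaw slot runs 3 to 4° off world x. I fit the vise centre, lean and azimuth.

```bash
python3 - <<'E'
from h import *
import pickle
from scipy.optimize import least_squares
c=pickle.load(open('c.pkl','rb')); S,T=c['scene'],c['top']; d,p,Rc=pickle.load(open('w6.pkl','rb'))
rw=wray(d,(284.6,150.4),p,Rc); rs=ray(S,(234,171.6)); rt=ray(T,(335.6,191.4))
print('stone 3v',*tri([rw,rs,rt]),'T,W @.118',atz(rt,.118),atz(rw,.118),atz(rs,.118))
cw=wray(d,(282.6,154),p,Rc); ct=ray(T,(332,191.4)); 
for z in(0,.024): print('vise W,T',atz(cw,z),atz(ct,z))
def dist(r,X): o,v=r; e=X-o; return (e-v*(e@v))
def f(q):
    vx,vy,l,a=q; st=np.array([vx+.078*np.sin(l)*np.cos(a),vy+.078*np.sin(l)*np.sin(a),.045+.078*np.cos(l)])
    return np.r_[dist(rw,st),dist(rs,st)*.7,dist(rt,st),dist(cw,np.array([vx,vy,.0]))*.7,dist(ct,np.array([vx,vy,.0]))*.7]
r=least_squares(f,[.512,-.196,.3,3.08]); print(r.x,(r.fun*1e3).round(1).reshape(-1,3))
vx,vy,l,a=r.x; print('stone',vx+.078*np.sin(l)*np.cos(a),vy+.078*np.sin(l)*np.sin(a),.045+.078*np.cos(l))
E
```

```text
stone 3v [ 0.49613518 -0.19354225  0.12073581] [np.float64(0.0017175055856271883), np.float64(0.0012292959913662524), np.float64(0.0018481418079869917)] T,W @.118 [ 0.49498826 -0.1949051   0.118     ] [ 0.49702045 -0.19188694  0.118     ] [ 0.49489727 -0.19798291  0.118     ]
vise W,T [ 0.51703733 -0.19350119  0.        ] [ 0.51372422 -0.19906856  0.        ]
vise W,T [ 0.51357504 -0.19350316  0.024     ] [ 0.50998577 -0.19589937  0.024     ]
[ 0.51531567 -0.19627156  0.25366528  2.9964526 ] [[-0.7 -1.5 -0.1]
 [-0.8  0.6 -0.1]
 [ 1.3  1.1  0.1]
 [-1.2 -1.9 -0.2]
 [ 1.1  1.9 -0.1]]
stone 0.4959470958063074 -0.19344049779888295 0.1205039306771847
```

```bash
python3 - <<'E'
from h import *
import pickle
d,p,Rc=pickle.load(open('w6.pkl','rb'))
from scipy.optimize import least_squares
B=None
def n(l,a): return np.array([np.sin(l)*np.cos(a),np.sin(l)*np.sin(a),np.cos(l)])
for dp in [(.84,-3.26),(.6,-3.9)]:
    def f(q):
        st=np.array([.4965,-.1925,.1205]); m=wproj(d,[st,st-.028*n(*q)],p,Rc); return m[0]-m[1]-dp
    print(dp,least_squares(f,[.3,3.1]).x)
for l in(.2,.25,.3,.4): 
    st=np.array([.4965,-.1925,.1205]); m=wproj(d,[st,st-.028*n(l,3.08)],p,Rc); print(l,m[0]-m[1])
Rt=frame(-n(.26,3.06),[0,1,0]); tip=np.array([.0007,.0011,.1056]); st=np.array([.496,-.1935,.1205])
g=st+Rt@(np.array([-.025,0,-.008])-tip); print('goal',g,Rt.round(3)); plan(g,Rt,5)
E
```

```text
(0.84, -3.26) [0.23755121 3.04545091]
(0.6, -3.9) [0.25754131 3.08324069]
0.2 [ 0.51204392 -2.11774651]
0.25 [ 0.61096965 -3.66545989]
0.3 [ 0.70857267 -5.20647322]
0.4 [ 0.89909155 -8.25703897]
goal [ 0.49172858 -0.19221954  0.23689062] [[-0.967  0.005  0.256]
 [ 0.     1.    -0.021]
 [-0.256 -0.02  -0.966]]
11.070089731089277 mm 2.9805830216354288 deg
[10.1, 0.4, 4.6, 0.0042, -0.0518, 0.0009]
[10.3, 0.5, 4.1, 0.0042, -0.0518, 0.0009]
[10.5, 0.5, 3.5, 0.0042, -0.0518, 0.0009]
[10.7, 0.5, 3.0, 0.0042, -0.0518, 0.0009]
[10.8, 0.5, 2.4, 0.0042, -0.0518, 0.0009]
```

The jaw/stone parallax gives the same lean, 0.24 to 0.26, as the position fit. I go tilted to a standoff beside the stone.

Request:
{"api": "servo_tool", "payload": {"plan": [[10, 0.5, 4.5, 0.004, -0.052, 0.001, 10], [10.3, 0.5, 4, 0.004, -0.052, 0.001, 10], [10.5, 0.5, 3.5, 0.004, -0.052, 0.001, 10], [10.7, 0.5, 3, 0.004, -0.052, 0.001, 10], [10.8, 0.5, 2.5, 0.004, -0.052, 0.001, 10]]}}

```text
time_s: 12.98
tcp_pos: [0.4915, -0.1924, 0.2369]
eef_rot: [0.005, 2.88, -0.029]
wrist_force: [-0.1, 0.1, -0.7]
gripper_width: 0.225
```

Request:
{"api": "servo_tool", "payload": {"plan": [[0, 0, 0, 0, 0, 0, 10], [0, 0, 0, 0, 0, 0, 10], [0, 0, 0, 0, 0, 0, 10]]}}

```text
time_s: 13.35
tcp_pos: [0.4927, -0.1932, 0.2373]
eef_rot: [0.006, 2.881, -0.029]
wrist_force: [0.4, -0.1, -1.7]
gripper_width: 0.227
```

```bash
python3 - <<'E'
from h import *
import pickle
p,Rc,s=pose(); print(p.round(4),Rc.round(3))
d=get_image('wrist'); pickle.dump((d,p,Rc),open('w7.pkl','wb'))
q=wproj(d,[[.496,-.1935,.1205],p+Rc@[.0007,.0011,.1056]],p,Rc); print(q.round(1))
x0,y0=int(q[0][0]-65),max(0,int(q[0][1]-45)); print(x0,y0)
save('w7',cv2.resize(d['color'][y0:y0+90,x0:x0+120],None,fx=6.5,fy=6.5,interpolation=cv2.INTER_CUBIC))
E
```

```text
[ 0.4927 -0.1932  0.2373] [[-0.966  0.007  0.258]
 [ 0.002  1.    -0.021]
 [-0.258 -0.02  -0.966]]
[[283.9 179.5]
 [282.7 216.3]]
218 134
```

View pics/w7.png

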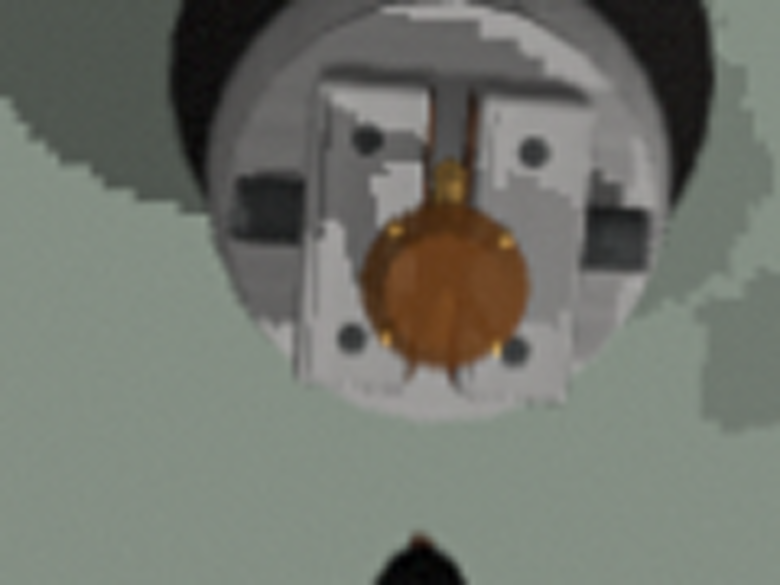

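Stone centre is at crop (447,287) → (286.8,178.2), the jaw holes' mean at (286.0,171.6), and the probe tip at (421,537) → (282.8,216.6), as predicted.

```bash
python3 - <<'E'
from h import *
import pickle
d,p,Rc=pickle.load(open('w7.pkl','rb'))
from scipy.optimize import least_squares
def n(l,a): return np.array([np.sin(l)*np.cos(a),np.sin(l)*np.sin(a),np.cos(l)])
r=wray(d,(286.8,178.2),p,Rc); st=atz(r,.1205); print('stone',st)
for dp in [(.8,6.6),(.8,6.2),(.8,7)]:
    def f(q):
        m=wproj(d,[st,st-.028*n(*q)],p,Rc); return m[0]-m[1]-dp
    print(dp,least_squares(f,[.3,3.1]).x)
d6,p6,R6=pickle.load(open('w6.pkl','rb')); r6=wray(d6,(284.6,150.4),p6,R6); print('tri w6,w7',tri([r,r6]))
tl=np.array([.0007,.0011,.1056])
print('shift tool',(Rc.T@(st-p)-tl)*1e3,'tool z az/lean',np.arccos(-Rc[2,2]),np.arctan2(-Rc[1,2],-Rc[0,2]))
E
```

```text
stone [ 0.49487531 -0.19135953  0.1205    ]
(0.8, 6.6) [0.28339989 3.02743003]
(0.8, 6.2) [0.29535258 3.03206342]
(0.8, 7) [0.27143338 3.02238013]
tri w6,w7 (array([ 0.49732915, -0.19163596,  0.11574799]), [np.float64(0.00023715719748892123), np.float64(0.00023715719748895276)])
shift tool [27.32298272  2.99433049  7.72448404] tool z az/lean 0.26132191468417787 3.061743359515559
```

Request:
{"api": "servo_tool", "payload": {"plan": [[9, 1, -2, 0, -0.009, 0, 10], [10, 1, -2, 0, 0, 0, 10], [9, 1, 0, 0, 0, 0, 10], [0, 0, 0, 0, 0, 0, 10], [0, 0, 0, 0, 0, 0, 10]]}}

```text
time_s: 14.02
tcp_pos: [0.4639, -0.1902, 0.2335]
eef_rot: [0.007, 2.872, -0.029]
wrist_force: [0.0, -0.5, -0.9]
gripper_width: 0.232
```

```bash
python3 - <<'E'
from h import *
import pickle
avg(12)
p,Rc,s=pose(); print(p.round(4),np.arccos(-Rc[2,2]),np.arctan2(-Rc[1,2],-Rc[0,2]))
d=get_image('wrist'); pickle.dump((d,p,Rc),open('w8.pkl','wb'))
tl=np.array([.0007,.0011,.1056]); st=np.array([.4949,-.1914,.1205]); print('shift',(Rc.T@(st-p)-tl)*1e3)
q=wproj(d,[st,p+Rc@tl],p,Rc); print(q.round(1))
x0,y0=int(q[0][0]-50),int(q[0][1]-45); print(x0,y0)
save('w8',cv2.resize(d['color'][y0:y0+75,x0:x0+100],None,fx=8,fy=8,interpolation=cv2.INTER_CUBIC))
E
```

```text
t 14.625 F [-0.01 -0.35 -0.94] +- [0.12 0.12 0.13] p [ 0.4639 -0.19    0.2333]
[ 0.4637 -0.1899  0.2332] 0.2697165528510177 3.0650964935726224
shift [-0.81426543 -0.19226059 11.36084839]
[[282.5 212.5]
 [282.7 216.3]]
232 167
```

View pics/w8.png

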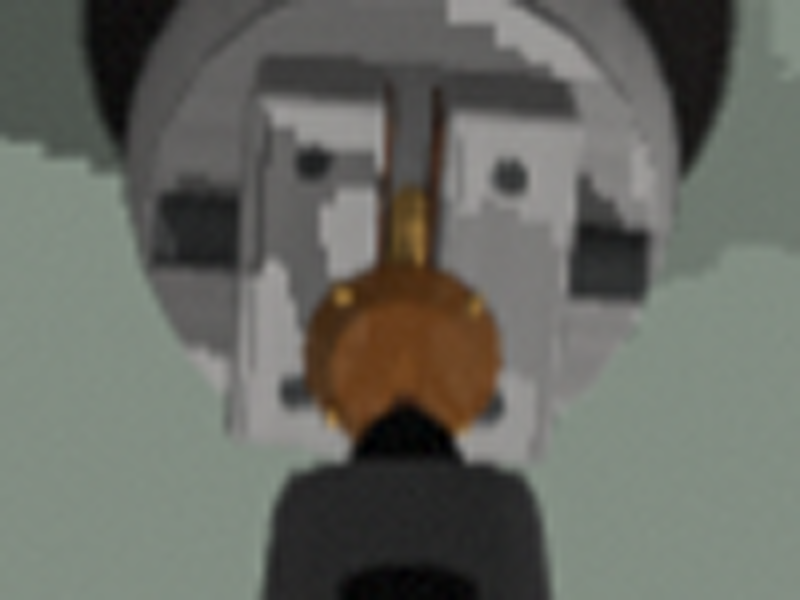

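The table's centre is at crop (403,367) → (282.4,212.9) against the predicted (282.5,212.5), so the probe is aligned to within about 1 mm. The jaw holes' mean is at (282.25,202.5).

```bash
python3 - <<'E'
from h import *
import pickle
d,p,Rc=pickle.load(open('w8.pkl','rb'))
from scipy.optimize import least_squares
def n(l,a): return np.array([np.sin(l)*np.cos(a),np.sin(l)*np.sin(a),np.cos(l)])
st=atz(wray(d,(282.4,212.9),p,Rc),.1203); print(st)
for dp in [(.1,10.4),(.1,9.9)]:
    def f(q):
        m=wproj(d,[st,st-.028*n(*q)],p,Rc); return m[0]-m[1]-dp
    print(dp,least_squares(f,[.3,3.1]).x)
E
```

```text
[ 0.49538498 -0.19144755  0.1203    ]
(0.1, 10.4) [0.26871374 3.05027248]
(0.1, 9.9) [0.2847089  3.05526821]
```

Request:
{"api": "servo_tool", "payload": {"plan": [[-0.5, 0, 4, 0, 0, 0, 10], [-0.3, 0, 3, 0, 0, 0, 10], [0, 0, 0, 0, 0, 0, 10], [0, 0, 0, 0, 0, 0, 10]]}}

```text
time_s: 15.18
tcp_pos: [0.4664, -0.1901, 0.2266]
eef_rot: [0.007, 2.873, -0.029]
wrist_force: [0.0, 0.5, -2.0]
gripper_width: 0.229
```

```bash
python3 -c "
from h import *
avg(8)"
```

```text
t 15.575 F [-0.03  0.12 -1.04] +- [0.19 0.12 0.14] p [ 0.4663 -0.1901  0.2268]
```

Request:
{"api": "servo_tool", "payload": {"plan": [[0, 0, 1.5, 0, 0, 0, 10], [0, 0, 1.5, 0, 0, 0, 10], [0, 0, 0, 0, 0, 0, 10], [0, 0, 0, 0, 0, 0, 10]]}}

```text
time_s: 16.08
tcp_pos: [0.4671, -0.1901, 0.2238]
eef_rot: [0.007, 2.873, -0.029]
wrist_force: [0.2, -0.6, -1.0]
gripper_width: 0.227
```

```bash
cat >> h.py <<'E'
def rep(n):
    f,p=avg(n); _,Rc,_=pose(); print('along tool z from 14.6s pose',(Rc.T@(p-[.4638,-.19,.23325])*1e3).round(2),'net axial',((np.array([0,0,-1.0])-f)@Rc[:,2]).round(2), 'tool F',(Rc.T@(f+[0,0,1.])).round(2))
E
python3 -c "
from h import *
rep(8)"
```

```text
t 16.475 F [ 0.07 -0.21 -0.92] +- [0.2  0.16 0.13] p [ 0.4671 -0.1902  0.2238]
along tool z from 14.6s pose [-0.72  0.05  9.96] net axial 0.06 tool F [-0.09 -0.21 -0.06]
```

Request:
{"api": "servo_tool", "payload": {"plan": [[0, 0, 1, 0, 0, 0, 10], [0, 0, 0, 0, 0, 0, 10], [0, 0, 0, 0, 0, 0, 10]]}}

```text
time_s: 16.85
tcp_pos: [0.4674, -0.1902, 0.2228]
eef_rot: [0.007, 2.872, -0.029]
wrist_force: [-0.3, 0.3, -1.8]
gripper_width: 0.227
```

```bash
python3 -c "
from h import *
rep(8)"
```

```text
t 17.25 F [ 0.12 -0.   -1.25] +- [0.2  0.22 0.16] p [ 0.4674 -0.1902  0.2229]
along tool z from 14.6s pose [-0.7   0.06 10.98] net axial -0.27 tool F [-0.05  0.    0.27]
```

Request:
{"api": "servo_tool", "payload": {"plan": [[0, 0, 1, 0, 0, 0, 10], [0, 0, 0, 0, 0, 0, 10], [0, 0, 0, 0, 0, 0, 10]]}}

```text
time_s: 17.62
tcp_pos: [0.4677, -0.1902, 0.2219]
eef_rot: [0.007, 2.872, -0.029]
wrist_force: [0.2, 0.5, 0.2]
gripper_width: 0.227
```

```bash
python3 -c "
from h import *
rep(12)"
```

```text
t 18.225 F [ 0.04 -0.01 -0.47] +- [0.13 0.17 0.17] p [ 0.4677 -0.1902  0.2219]
along tool z from 14.6s pose [-0.74  0.04 11.96] net axial 0.5 tool F [-0.18 -0.02 -0.5 ]
```

Request:
{"api": "servo_tool", "payload": {"plan": [[0, 0, 1, 0, 0, 0, 10], [0, 0, 0, 0, 0, 0, 10], [0, 0, 0, 0, 0, 0, 10]]}}

```text
time_s: 18.6
tcp_pos: [0.468, -0.1902, 0.2209]
eef_rot: [0.007, 2.872, -0.029]
wrist_force: [-0.8, -0.3, 1.1]
gripper_width: 0.229
```

```bash
python3 -c "
from h import *
rep(16)"
```

```text
t 19.4 F [-0.11 -0.13  0.06] +- [0.13 0.12 0.12] p [ 0.4679 -0.1902  0.2209]
along tool z from 14.6s pose [-0.71  0.05 12.97] net axial 1.05 tool F [-0.18 -0.15 -1.05]
```

Request:
{"api": "servo_tool", "payload": {"plan": [[0, 0, 1, 0, 0, 0, 10], [0, 0, 0, 0, 0, 0, 10], [0, 0, 0, 0, 0, 0, 10]]}}

```text
time_s: 19.77
tcp_pos: [0.4682, -0.1903, 0.22]
eef_rot: [0.007, 2.872, -0.029]
wrist_force: [-0.6, 0.0, 1.0]
gripper_width: 0.229
```

```bash
python3 -c "
from h import *
rep(20)"
```

```text
t 20.775 F [-0.24 -0.3   0.63] +- [0.1  0.11 0.1 ] p [ 0.4682 -0.1902  0.22  ]
along tool z from 14.6s pose [-0.72  0.05 13.97] net axial 1.63 tool F [-0.21 -0.33 -1.63]
```

Request:
{"api": "servo_tool", "payload": {"plan": [[0, 0, 0.9, 0, 0, 0, 10], [0, 0, 0, 0, 0, 0, 10], [0, 0, 0, 0, 0, 0, 10]]}}

```text
time_s: 21.15
tcp_pos: [0.4685, -0.1903, 0.2191]
eef_rot: [0.007, 2.872, -0.029]
wrist_force: [-0.4, -0.0, 1.2]
gripper_width: 0.225
```

```bash
python3 - <<'E'
from h import *
rep(20)
p,Rc,s=pose(); print(p.round(4),np.arccos(-Rc[2,2]))
d=get_image('wrist')
save('w9',cv2.resize(d['color'][167:242,232:332],None,fx=8,fy=8,interpolation=cv2.INTER_CUBIC))
E
```

```text
t 22.15 F [-0.28 -0.07  1.17] +- [0.09 0.11 0.11] p [ 0.4684 -0.1903  0.2191]
along tool z from 14.6s pose [-0.71  0.05 14.88] net axial 2.17 tool F [-0.31 -0.12 -2.17]
[ 0.4684 -0.1902  0.2191] 0.2697237630249505
```

View pics/w9.png

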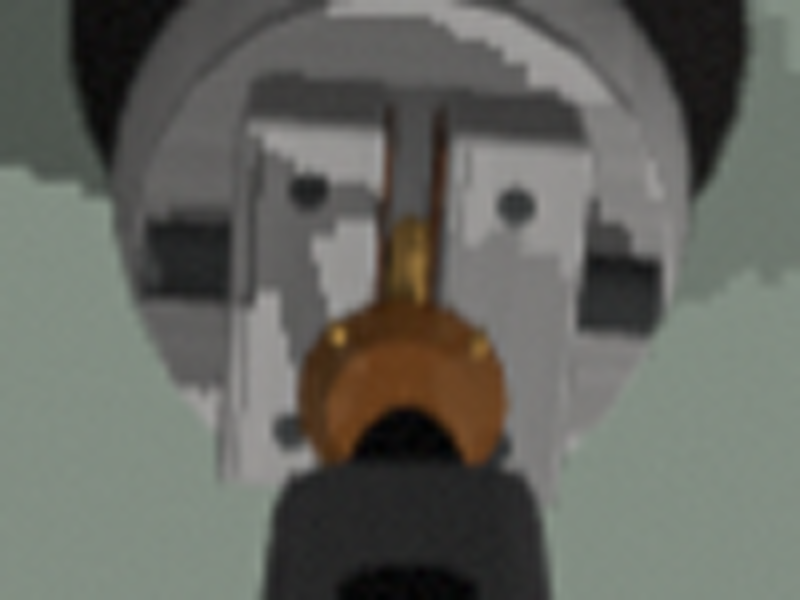

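The nose stands over the amber table, with the probe point within about 1.5 mm of the facet's middle. The jaws and ball have not moved. The net axial force is 2.17 N, about 3.1 mm in. I hand it in.

```bash
python3 -c "
from h import *
print(bot.sign_off())"
```

```text
the job is handed in; nothing more can be done
None
```

I took the grey tester from the black stand and proved it on the copper disc. It is now held on the stone's table, where I left it when I handed the job in at about 22 s.

- **Reference disc:** the tester stood upright and held for over a second. The net force was 1.94 N, which puts the probe about 2.7 mm in. Height alone gave about 3.3 mm, so the two estimates differ by 0.6 mm.
- **During the disc hold:** there was also about 1 N of sideways force, which I put down to friction and did not look into. I then lifted off to read the sensor's value in air, and did not press the disc again.
- **Stone:** the tester leans 0.27 rad with the facet. My separate lean estimates ran from 0.24 to 0.30 rad, so it should be square to about 1 to 2°.
- **Final hold:** the net axial force is 2.17 N, about 3.1 mm in. The force rose by about 0.55 N per mm, close to the 0.5 stated. The probe point is within about 1.5 mm of the facet's middle.
- **Surroundings:** the last picture showed no sign that the vise had moved. I took the tester nowhere near the other things, but did not photograph them again at the end.

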